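# Clamp a glued-up lath block in the studio's ratchet clamp

## Robot

A 7-joint arm with a two-finger parallel gripper is mounted at the origin on the work surface. World frame = base frame: x ahead of the robot, y to its left, z up, the work surface at z = 0. Lengths are in m, angles in rad, forces in N, time in s.
With the tool pointing down it reaches from about 0.425 to 0.975 m from the base axis. Payload 16.7 kg.
Tool frame: the origin (TCP) lies at the very end of the fingers, on their centre line; the grasp point (between the pads) lies r.grip_point_offset behind it (r.grip_point_offset is the distance from the TCP to the grasp point, in m); z points along the fingers, y is the line along which they close (so a half turn about z gives the same grasp; the last joint's range is limited). The gripper opens to 85 mm and grips with 20 to 120 N. Pads are 22 mm wide; open, the fingers measure 114 mm over their backs; the gripper's body (76 mm by 85 mm) begins 54 mm behind the grasp point. The pads swing forward as they close: fully open they stand 13 mm farther back than shut.
Start: joints at [1.034, 0.426, 0.074, 1.606, -0.034, 1.111, -0.067], TCP at [0.255, -0.625, 0.231] pointing down, gripper open.
Joint ranges: [-2.85, 2.85], [-0.5, 2.14], [-1.23, 1.37], [0.21, 2.46], [-1.02, 4.16], [0.16, 2.05], [-2.73, 2.73]. Speed limits (rad/s): [1.89, 1.89, 2.39, 2.39, 3.01, 3.01, 3.01].

## Interface

Orientations are given as [roll, pitch, yaw] about the fixed x, y, z axes, in that order (R = Rz(yaw) Ry(pitch) Rx(roll)).
In Python, from bench import r, vision gives the robot as it stands.
- The arm moves only by the shell command python3 -m creep 'ROWS' [OPENING] [FORCE]. ROWS is JSON, a list of rows, each a list of 2 entries, a list of its own where there are three numbers: the shift along the world's x, y, z in cm, then the turn about the world's z in degrees. A call has 1 to 8 rows; each row shifts and turns the commanded pose from where the row before left it; what a row does not reach is not made up. A row lasts 1/8 s, in which the tool goes at most 62.5 mm and 10.7 degrees, less where a joint would pass 70% of its speed; a pose out of reach is approached as far as the arm can. A call is refused whole if a number of a shift passes 6.25 or a number of a turn 10.7, either way. A call with a gripper value outside its range is refused whole. OPENING is the finger opening in cm, from 0 to 8.54, set as the call begins (- or left out, the last holds). The fingers move at their own pace and stop on an object; FORCE is the grip in N (left out, the last holds). Time passes only in rows, so rows that do not move let the fingers close. It gives the time, the measured TCP pose, the force, the opening and the grip force at its end, in the units of the state.
- r.read_state(): the state, without advancing time (a new reading comes with each control period).
- vision.camera(name): name is "side" or "top" or "wrist"; returns the picture (384x512x3 uint8, blue, green, red); there is no depth.
- vision.camera_info(name): a dict with "fx", "fy", "cx", "cy" (pixels), "R" (3x3) and "t" (3): a world point X has camera coordinates R X + t; the wrist camera has in their place "mount" (4x4, takes a point from camera to tool coordinates, whose origin is the TCP and whose axes are the flange's). Camera axes: x right, y down, z forward; pixel columns grow to the right and rows downward; lengths in m; the calibration is good to about 2 mm. A picture is of the moment at which its call begins: read the wrist's pose just before it. camera_info takes no time and is no camera call.
- r.sign_off(): hands the job in; it is judged then, once.
The state is a dict: "time_s": time; "qpos": joint angles; "qvel": joint speeds; "joint_efforts": joint torques, N m; "tool_pos": TCP position; "tcp_rot": TCP orientation; "ft_force": force on the tool from outside, world axes, zero at the start; "moment": the same for the moment, N m; "finger_gap": opening from 0.0 (shut) to 1.0 (fully open); "gripper_force": force on a finger pad.
Only numpy, scipy, OpenCV 4.12 (cv2) and the standard library are available. Lean on these libraries where they do the work, as an engineer would, in place of code of your own. Each camera call takes 0.05 s, during which the arm holds its last target. There are 200 camera calls.

## Task

Clamp the glued-up wooden block: stand it upright on the bed of the ratchet clamp, in the middle between the moving jaw and the sprung pad, with its long sides along the jaws. Then swing the clamp's lever back and forth until the block pushes the pad in so far that the tip of its pointer stands between the two pairs of ribs on the fixed jaw, past the near pair and short of the far pair; the ratchet can not be backed off, so do not overshoot. Work the clamp by its lever only, never by pushing its wheel or jaw, and leave the other things on the table where they are.

Things in the scene. Friction and masses are not known exactly. Their poses are not given: they have to be found in the camera images.
- block: the work: a block glued up from three laths, wood flecked with paint, 140 mm long (its x), 42 mm thick (y), 75 mm high (z), 0.2 to 0.4 kg. It starts standing on its 140 x 42 mm underside on the bare table. Origin at the centre of the underside. Both ends and both sides are alike.
- clamp: the ratchet clamp, fixed to the table: steel bed 150 mm (its x) by 340 mm (y -200 to +140), 20 mm thick; origin on the table under the bed, z up. It closes along its y. In its frame: wheel axis at (0, -130) mm, fixed jaw at y 86 to 122 mm. Jaws and pad: x -55 to +55 mm, tops at z = 52 mm, so the block standing on the bed stands 43 mm above them. On the fixed jaw stand two pairs of ribs, 6 mm high.
- jaw: the moving jaw, steel, 110 x 30 mm, 32 mm high; origin at the foot of the middle of its flat pressing face, on the bed's top; the face looks along the clamp's +y. It starts at y = -35 to -20 mm in the clamp's frame. Geared to the wheel, it advances 11.5 mm per rad of wheel (6 mm a tooth) to +y. It stays where the wheel leaves it; pushed directly it resists with over 65 N.
- pad_face (a point): centre of the flat face of the sprung pad, looking to the moving jaw; at rest at (0, 38, 36) mm in the clamp's frame. Gap from the moving jaw at the start: 58 to 73 mm. The pad is a dark wooden plate 110 mm wide, 16 mm thick, 32 mm high, with a slim brass pointer on top that reaches over the fixed jaw, top at z = 58 mm.
- pad (a joint): how far the sprung pad is pushed in towards the fixed jaw, m: 0 at rest, 0.030 at its stop. Spring: 3.6 N at rest plus 0.6 N per mm. The pointer's tip stands at the near ribs at 0.010 and at the far ribs at 0.024.
- pointer_tip (a point): tip of the brass pointer on the sprung pad, moving with the pad over the fixed jaw's top; at rest at y = 88 mm in the clamp's frame, z = 56 mm
- near_rib (a point): middle of the lane between the near pair of ribs on the fixed jaw, at the ribs' top
- far_rib (a point): middle of the lane between the far pair of ribs on the fixed jaw, at the ribs' top
- wheel: the ratchet wheel, lying flat, 100 mm across, 12 saw teeth (0.52 rad each), 12 mm thick; origin on its upright axis, 50 mm above the table; the lever turns about the same axis. From above it turns anticlockwise only; two sprung pawls, on the lever and on the bed, ride on its rim.
- lever (a joint): lever angle about the wheel's upright axis, rad: 0 to 1.2 between stops, growing anticlockwise from above; at 0 it points to 190 degrees from the clamp's +x, at 1.2 to 259. Growing, it drives the wheel after 0 to 0.52 rad of idle travel; swung back it leaves the wheel still. A full swing there and back: two teeth, 12 mm of jaw; stopped part way, the jaw stays there. It stays where left.
- lever_grip (a point): the point to hold the lever: on the axis of its upright round wooden handle, diameter 26 mm, 130 mm from the wheel's axis, 125 mm above the table; the handle reaches from 76 to 147 mm above the table. Driving takes about 6 to 9 N here, swinging back under 2 N.
- brush: bystander: flat paint brush lying on the table, 200 mm long; origin at its underside, leave alone
- palette_knife: bystander: palette knife (small spatula) lying on the table, 200 mm long; origin at its underside, leave alone
- paint_tin: bystander: round closed tin, diameter 90 mm, 100 mm high; origin at its underside, leave alone
- thinner: bystander: closed round bottle, diameter 72 mm, 170 mm high; origin at its underside, leave alone
- lath: bystander: loose wooden lath lying on the table, 200 x 28 x 22 mm; origin at its underside, leave alone
- mug: bystander: white mug with a handle, diameter 80 mm, 90 mm high; origin at its underside, leave alone
- brush_jar: bystander: open glass jar holding three upright brushes, diameter 80 mm, 220 mm high over all; origin at its underside, leave alone
Mind the look-alikes: they are no part of the job. What is shaped like the block but green or red is not meant.

How it is judged:
On the way:
1. the block stands upright on the clamp's bed between the moving jaw and the sprung pad (z of block in the frame of clamp between 0.017 and 0.024 m and angle between block's own z axis and vertical below 0.1 rad and x of block in the frame of clamp between -0.035 and 0.035 m and y of block in the frame of clamp between -0.02 and 0.055 m and angle between the x axis of block and the x axis of clamp, either way round below 0.12 rad), for 0.2 s.
At the end, for the whole second after the job is handed in: The block stands upright on the bed between jaw and pad (tilt under 0.1 rad, middle within 35 mm of the clamp's middle line, length within 0.12 rad of the jaws), pressed by the jaw with over 3 N; the pad is pushed in 9 to 25 mm, pointer between the near and far ribs; all at rest (all of step 1 and value of joint pad between 0.009 and 0.025 m and contact force between block and jaw above 3 N and linear speed of block below 0.01 m/s); the robot touches nothing.
It fails at once if the fingers push on the ratchet wheel (over 10 N) or on the moving jaw (over 30 N) (contact force between the fingers and wheel above 10 N or contact force between the fingers and jaw above 30 N).
It fails at once if a bystander is moved by more than 30 mm (distance of any of brush, palette_knife, paint_tin, thinner, lath, mug, brush_jar from where it was at the start of the episode above 0.03 m).
It also fails if it takes over 72 s, if anything falls off the work surface, if the arm or the gripper's body presses on something with over 40 N, if the wrist force passes 120 N, or if a joint passes its speed limit or range.

## Working session

There is one attempt and no reset: what is moved stays moved. The work goes in short steps, Python scripts to look and compute and a shell command to move; the robot and the scene stay as the last step left them, time stands still between calls to the robot, and variables do not carry over. Pictures are saved under pics/ and viewed, at most 12 in all, crops included, and the job is handed in when it is done.

```bash
mkdir -p pics; python3 - <<'E'
from bench import r, vision
import cv2,numpy as np
s=r.read_state(); print(s, r.grip_point_offset)
for n in("top","side"):
    im=vision.camera(n); cv2.imwrite(f"pics/{n}0.png",im); i=vision.camera_info(n); print(n,i)
print(vision.camera_info("wrist"))
E
```

```text
{'time_s': 0.0, 'qpos': array([ 1.03349945,  0.42674048,  0.07383763,  1.60661326, -0.03412333,
        1.11079927, -0.06709932]), 'qvel': array([-0.00075673,  0.00016836, -0.00039987,  0.0004397 , -0.00046629,
       -0.00143536, -0.00031515]), 'joint_efforts': array([-6.27820755e-04, -9.49837089e+01,  3.76028940e+00, -4.63509071e+01,
        1.92314771e-02,  1.01682570e-02, -8.07976448e-05]), 'tool_pos': array([ 0.25508215, -0.62450099,  0.23060178]), 'tcp_rot': array([-3.14029313e+00,  7.06711729e-05,  3.87767441e-01]), 'ft_force': array([ 0.79378355,  0.73965024, -0.04763707]), 'moment': array([ 0.0213338 , -0.01632084,  0.06726085]), 'gripper_force': 0.0, 'finger_gap': 1.0003106075437316} 0.0187
top {'fx': 376.3133113961668, 'fy': 376.3133113961668, 'cx': 253.13390254738107, 'cy': 190.07136226005673, 'R': array([[ 0.02371673, -0.99947712,  0.02197713],
       [-0.99471794, -0.02578846, -0.09935379],
       [ 0.0998686 , -0.0195047 , -0.99480944]]), 't': array([-0.07359312,  0.52492449,  1.46623256])}
side {'fx': 361.3893365408268, 'fy': 361.3893365408268, 'cx': 254.04664029749384, 'cy': 192.7660202494446, 'R': array([[-0.95176603, -0.30673827, -0.00728395],
       [-0.16679567,  0.53717757, -0.82681284],
       [ 0.25752791, -0.78571744, -0.56242998]]), 't': array([0.49073634, 0.18388901, 1.05221685])}
{'fx': 324.81003166525824, 'fy': 324.81003166525824, 'cx': 251.03907952924305, 'cy': 190.930156042587, 'mount': array([[-3.82960306e-04, -9.45543720e-01, -3.25494895e-01,
         8.32667481e-02],
       [ 9.99999611e-01, -1.03601094e-04, -8.75592205e-04,
        -1.86774372e-05],
       [ 7.94189083e-04, -3.25495104e-01,  9.45543392e-01,
        -1.42893414e-01],
       [ 0.00000000e+00,  0.00000000e+00,  0.00000000e+00,
         1.00000000e+00]])}
```

View pics/top0.png

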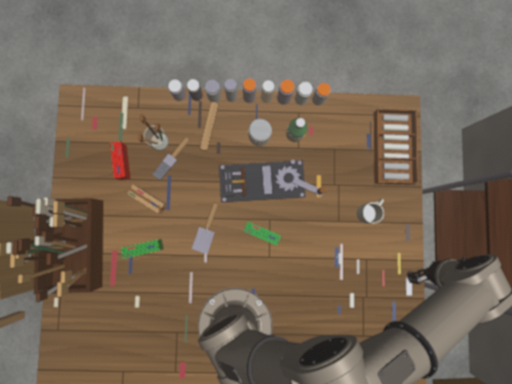

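View pics/side0.png

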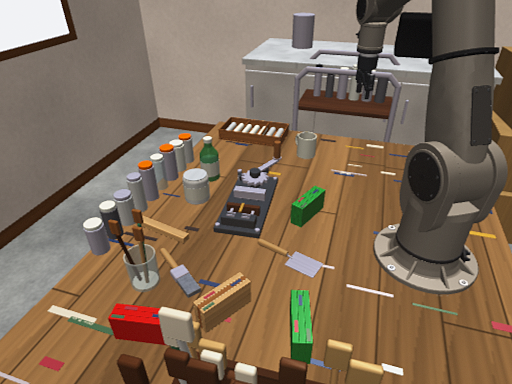

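```bash
cat > h.py <<'E'
from bench import r, vision
import cv2,numpy as np
from scipy.spatial.transform import Rotation as Ro
def cam(n,state=None):
    i=vision.camera_info(n); K=np.array([[i['fx'],0,i['cx']],[0,i['fy'],i['cy']],[0,0,1]])
    if n=='wrist':
        s=state; T=np.eye(4); T[:3,:3]=Ro.from_euler('xyz',s['tcp_rot']).as_matrix(); T[:3,3]=s['tool_pos']
        M=T@np.array(i['mount']); R=M[:3,:3].T; t=-R@M[:3,3]
    else: R,t=np.array(i['R']),np.array(i['t'])
    return K,R,t
def onplane(c,uv,z):
    K,R,t=c; uv=np.atleast_2d(uv).astype(float)
    d=(R.T@np.linalg.inv(K)@np.c_[uv,np.ones(len(uv))].T).T; o=-R.T@t
    return o+d*((z-o[2])/d[:,2])[:,None]
def proj(c,X):
    K,R,t=c; p=(K@(R@np.atleast_2d(X).T+t[:,None])).T; return p[:,:2]/p[:,2:]
E
python3 - <<'E'
from h import *
im=cv2.imread('pics/top0.png'); a=cv2.resize(im[140:230,110:335],None,fx=3.5,fy=3.5,interpolation=cv2.INTER_CUBIC)
cv2.imwrite('pics/topz.png',a)
c=cam('top')
# block mask: bright tan in window
w=im[175:225,120:170].astype(int); hsv=cv2.cvtColor(im,cv2.COLOR_BGR2HSV)
print(onplane(c,[(220,166),(303,160),(305,199),(222,202)],0.02))
print(onplane(c,[(145,199),(315,188)],0.075))
E
```

```text
[[ 0.62068943  0.07428439  0.02      ]
 [ 0.65426832 -0.25875619  0.02      ]
 [ 0.49686567 -0.26841467  0.02      ]
 [ 0.4765465   0.06167993  0.02      ]]
[[ 0.47695043  0.35115312  0.075     ]
 [ 0.53597369 -0.29792758  0.075     ]]
```

View pics/topz.png

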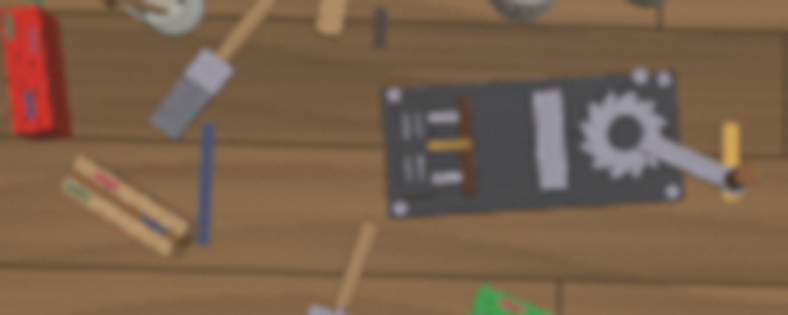

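```bash
python3 - <<'E'
from h import *
c=cam('top'); Z=lambda p:(np.array(p,float)+.5)/3.5+[110,140]-.5
cl=onplane(c,Z([(385,88),(672,72),(683,200),(390,216)]),.02)[:,:2]
print(cl, [np.linalg.norm(cl[i]-cl[i-1]) for i in range(4)])
ax=(cl[0]-cl[1]+cl[3]-cl[2]); ax/=np.linalg.norm(ax); yaw=np.arctan2(-ax[0],ax[1]); print('yaw deg',np.degrees(yaw))
cen=cl.mean(0); org=cen+ax*.03; print('org from corners',org)
wh=onplane(c,Z([(626,134)]),.056)[0,:2]; print('wheel',wh,'org from wheel',wh+ax*.13)
h=onplane(c,Z([(742,176)]),.147)[0,:2]; d=h-wh; print('handle',h,np.linalg.norm(d),'lever deg', np.degrees(np.arctan2(d[1],d[0])-yaw)%360)
b=onplane(c,Z([(80,156),(190,236),(173,256),(63,180)]),.075)[:,:2]; print('block',b.mean(0),[np.linalg.norm(b[i]-b[i-1]) for i in range(4)]); v=b[1]-b[0]+b[2]-b[3]; print(np.degrees(np.arctan2(v[1],v[0])))
j=onplane(c,Z([(533,92),(562,90),(568,188),(541,190)]),.052)[:,:2]; R=np.array([[ax[1],-ax[0]],[ax[0],ax[1]]]); print('jaw in clamp',(j-org)@np.array([[ax[1],ax[0]],[-ax[0],ax[1]]]))
E
```

```text
[[ 0.62556729  0.07587161]
 [ 0.65324141 -0.25328076]
 [ 0.50570579 -0.26746833]
 [ 0.47900743  0.06543833]] [np.float64(0.14693075635925817), np.float64(0.33031369907791575), np.float64(0.1482162101161234), np.float64(0.333975515832286)]
yaw deg 4.69495554072896
org from corners [ 0.56342496 -0.06496045]
wheel [ 0.57497327 -0.19714852] org from wheel [ 0.56433267 -0.06758472]
handle [ 0.5215671 -0.3090435] 0.12398670566691422 lever deg 239.7904476606074
block [0.47793756 0.34833982] [np.float64(0.03165520509977898), np.float64(0.14950823761995416), np.float64(0.028106327161906957), np.float64(0.1466236398993371)]
-123.61341364928907
jaw in clamp [[ 0.05439775 -0.03193492]
 [ 0.05488707 -0.06461801]
 [-0.05578644 -0.06437634]
 [-0.05632698 -0.03415961]]
```

```bash
python3 -m creep '[[[3.5,3.5,1.5],0],[[3.5,3.5,1.5],0],[[3.5,3.5,1.5],0],[[3.5,3.5,1.5],0],[[3.5,3.5,1],0],[[1.7,5,0],0],[[1.7,5,0],0],[[1.7,5,0],0]]' && python3 -m creep '[[[1.7,5,0],5],[[1.7,5,0],5],[[1.7,5,0],5],[[1.7,5,0],5],[[-0.9,5.5,0],5],[[-0.9,5.5,0],5],[[-0.9,5.5,0],4],[[-0.9,5.5,0],0]]' && python3 -m creep '[[[-0.9,5.5,0],0],[[-0.9,5.5,-1],0],[[-0.9,5.5,-2],0],[[-0.9,5.5,-2],0],[[0,0,0],0]]'
python3 - <<'E'
from h import *
s=r.read_state(); im=vision.camera('wrist'); cv2.imwrite('pics/w1.png',im); np.save('w1.npy',np.r_[s['tool_pos'],s['tcp_rot']])
E
```

```text
time_s: 1.1
tool_pos: [0.4814, -0.2981, 0.3011]
tcp_rot: [-3.141, 0.0, 0.388]
ft_force: [-0.4, -0.5, 0.7]
finger_gap: 1.0
gripper_force: 0.0
time_s: 2.1
tool_pos: [0.5125, 0.1217, 0.3012]
tcp_rot: [3.142, 0.0, 0.982]
ft_force: [0.5, -0.4, -0.2]
finger_gap: 1.003
gripper_force: 0.0
time_s: 2.72
tool_pos: [0.4744, 0.344, 0.2494]
tcp_rot: [-3.138, 0.002, 0.987]
ft_force: [0.7, -0.6, 0.3]
finger_gap: 0.997
gripper_force: 0.0
```

View pics/w1.png

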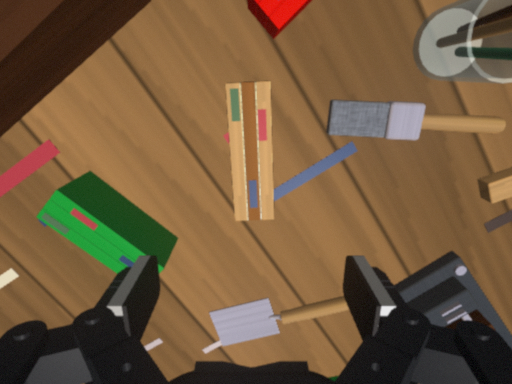

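```bash
python3 - <<'E'
from h import *
v=np.load('w1.npy'); c=cam('wrist',dict(tool_pos=v[:3],tcp_rot=v[3:]))
b=onplane(c,[(226,83),(271,82),(273,219),(235,221)],.075)[:,:2]
print(b.mean(0),[np.linalg.norm(b[i]-b[i-1]) for i in range(4)])
w=(b[0]+b[1]-b[2]-b[3]);print(np.degrees(np.arctan2(w[1],w[0])), np.degrees(v[5]))
d=b.mean(0)-v[:2]; print('delta cm',d*100)
for k in((0,3),(1,2)):
  e=b[k[0]]-b[k[1]]; print(np.degrees(np.arctan2(e[1],e[0])))
E
```

```text
[0.4797117 0.3534478] [np.float64(0.1399234060848262), np.float64(0.04169086743947154), np.float64(0.13836453903771448), np.float64(0.04056849857804948)]
58.81402018339007 56.572565519908345
delta cm [0.52683276 0.9427712 ]
59.043953379557955
58.5814964590285
```

```bash
python3 -m creep '[[[0.5,0.9,-3],2.2],[[0,0,-5],0],[[0,0,-5],0],[[0,0,-4],0],[[0,0,-2.6],0],[[0,0,-1],0],[[0,0,0],0]]' && python3 -m creep '[[[0,0,0],0],[[0,0,0],0],[[0,0,0],0],[[0,0,0],0],[[0,0,0],0]]' 2 60
```

```text
time_s: 3.65
tool_pos: [0.4826, 0.3485, 0.0455]
tcp_rot: [3.141, 0.0, 1.019]
ft_force: [0.2, 0.1, -0.3]
finger_gap: 0.999
gripper_force: 0.0
time_s: 4.28
tool_pos: [0.4823, 0.3497, 0.0464]
tcp_rot: [3.141, -0.001, 1.02]
ft_force: [-3.8, -1.2, 10.9]
finger_gap: 0.485
gripper_force: 58.9
```

```bash
python3 -m creep '[[[0,0,4],0],[[0,0,6],0],[[0,0,6],0],[[1,-4.8,3.4],-9],[[1,-5.2,0],-9],[[1,-5.2,0],-9],[[1,-5.2,0],-9],[[1,-5.2,0],-9]]' && python3 -m creep '[[[1,-5.2,0],-8.7],[[1,-5.2,0],0],[[1,-5,0],0],[[0,0,0],0],[[0,0,0],0]]'
python3 - <<'E'
from h import *
s=r.read_state(); im=vision.camera('wrist'); cv2.imwrite('pics/w2.png',im); np.save('w2.npy',np.r_[s['tool_pos'],s['tcp_rot']])
E
```

```text
time_s: 5.28
tool_pos: [0.5321, 0.0914, 0.2397]
tcp_rot: [3.141, -0.0, 0.229]
ft_force: [1.6, -0.5, -2.8]
finger_gap: 0.489
gripper_force: 62.3
time_s: 5.9
tool_pos: [0.562, -0.0604, 0.2393]
tcp_rot: [-3.141, 0.0, 0.082]
ft_force: [0.4, 1.0, -2.3]
finger_gap: 0.487
gripper_force: 62.2
```

View pics/w2.png

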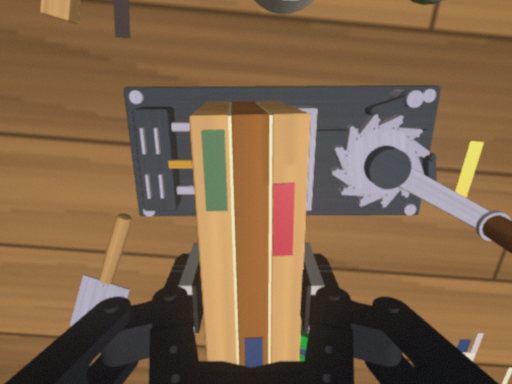

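```bash
python3 - <<'E'
from h import *
v=np.load('w2.npy'); c=cam('wrist',dict(tool_pos=v[:3],tcp_rot=v[3:]))
cl=onplane(c,[(126,88),(439,86),(434,214),(137,216)],.02)[:,:2]
print([np.linalg.norm(cl[i]-cl[i-1]) for i in range(4)])
ax=(cl[0]-cl[1]+cl[3]-cl[2]); ax/=np.linalg.norm(ax); yaw=np.arctan2(-ax[0],ax[1]); xx=np.array([ax[1],-ax[0]])
org=cl.mean(0)+ax*.03; wh=onplane(c,[(388,168)],.056)[0,:2]
print('yaw',np.degrees(yaw),np.degrees(v[5]),'org',org,'wheel org',wh+ax*.13)
j=onplane(c,[(317,109),(312,200)],.052)[:,:2]; print('jaw back y',(j-org)@ax)
h=onplane(c,[(505,232)],.147)[0,:2];d=h-wh
print('handle',h,np.linalg.norm(d),np.degrees(np.arctan2(d@ax,d@xx))%360)
jf=((j-org)@ax).mean()+.03; mid=(jf+.038)/2
tgt=org+ax*mid; print('mid',mid,'tgt',tgt,'delta cm',(tgt-v[:2])*100)
E
```

```text
[np.float64(0.14805958377544276), np.float64(0.33235741406581487), np.float64(0.14876718439035855), np.float64(0.35929192634637663)]
yaw 5.092209628662941 4.711797987919741 org [ 0.5637926  -0.06738217] wheel org [ 0.55811403 -0.0725807 ]
jaw back y [-0.05837395 -0.05863263]
handle [ 0.5462707 -0.2655012] 0.06760574957626449 244.67361783861605
mid 0.0047483550197179696 tgt [ 0.56337115 -0.06265256] delta cm [ 0.14068517 -0.22036711]
```

```bash
python3 -m creep '[[[0.15,-0.25,-5],0.3],[[0,0,-5],0],[[0,0,-3.5],0],[[0,0,-2],0],[[0,0,-1],0],[[0,0,-0.4],0],[[0,0,0],0]]' 
python3 - <<'E'
from h import *
im=vision.camera('side'); im=cv2.resize(im[140:260,190:340],None,fx=4,fy=4,interpolation=cv2.INTER_CUBIC); cv2.imwrite('pics/s1.png',im)
E
```

```text
time_s: 6.82
tool_pos: [0.5641, -0.0631, 0.0708]
tcp_rot: [-3.142, -0.001, 0.088]
ft_force: [0.3, -0.2, -2.3]
finger_gap: 0.487
gripper_force: 62.2
```

View pics/s1.png

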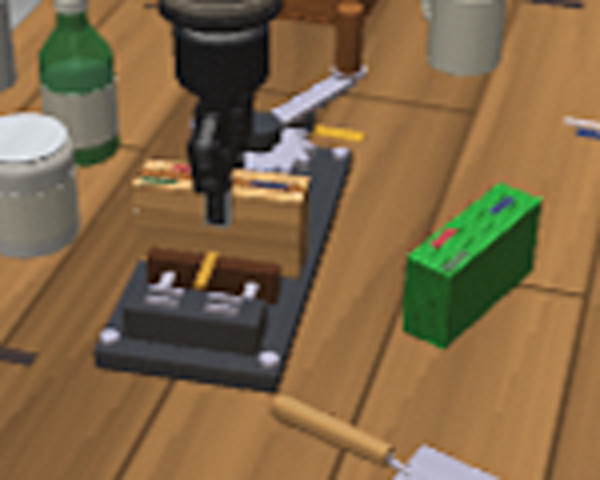

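```bash
python3 -m creep '[[[0,0,-0.25],0],[[0,0,-0.2],0],[[0,0,0],0]]' && python3 -m creep '[[[0,0,0],0],[[0,0,0],0],[[0,0,0],0]]' 5.6 && python3 -m creep '[[[0,0,2],0],[[0,0,4],0],[[0,0,6],0],[[0,0,6],0]]'
python3 - <<'E'
from h import *
s=r.read_state(); im=vision.camera('wrist'); cv2.imwrite('pics/w3.png',im); np.save('w3.npy',np.r_[s['tool_pos'],s['tcp_rot']])
E
```

```text
time_s: 7.25
tool_pos: [0.5639, -0.0632, 0.0661]
tcp_rot: [-3.142, -0.001, 0.088]
ft_force: [-1.7, 0.6, 1.9]
finger_gap: 0.487
gripper_force: 60.3
time_s: 7.62
tool_pos: [0.5638, -0.0634, 0.0658]
tcp_rot: [3.142, -0.0, 0.087]
ft_force: [-0.3, 0.5, 0.1]
finger_gap: 0.654
gripper_force: 0.0
time_s: 8.12
tool_pos: [0.5634, -0.0634, 0.2476]
tcp_rot: [-3.141, 0.0, 0.088]
ft_force: [0.4, -1.2, -0.0]
finger_gap: 0.654
gripper_force: 0.0
```

View pics/w3.png

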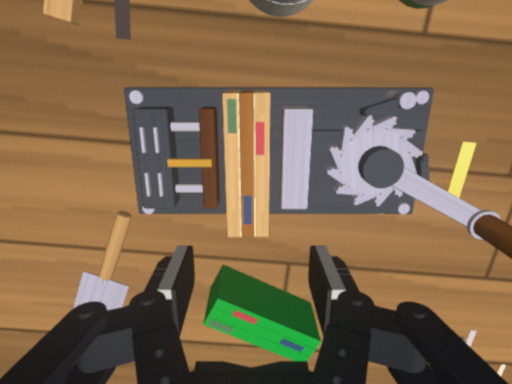

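```bash
python3 - <<'E'
from h import *
v=np.load('w3.npy'); c=cam('wrist',dict(tool_pos=v[:3],tcp_rot=v[3:]))
cl=onplane(c,[(125,88),(434,87),(413,213),(141,214)],.02)[:,:2]
print([np.linalg.norm(cl[i]-cl[i-1]) for i in range(4)])
ax=(cl[0]-cl[1]+cl[3]-cl[2]); ax/=np.linalg.norm(ax); xx=np.array([ax[1],-ax[0]]); org=cl.mean(0)+ax*.03
print(np.degrees(np.arctan2(xx[1],xx[0])),org)
L=lambda uv,z:((onplane(c,uv,z)[:,:2]-org)@np.c_[xx,ax])*1000
print('block',L([(224,94),(270,93),(268,236),(229,237)],.095))
print('jaw',L([(284,109),(281,208)],.052),'pad',L([(216,109),(217,207)],.052),'ptr',L([(169,163)],.058))
w=onplane(c,[(376,161)],.056)[0,:2];print('wheel',w,L([(376,161)],.056), org-ax*.13)
for uv,z in (((485,224),.08),((488,226),.076)):
  h=onplane(c,[uv],z)[0,:2]; d=h-(org-ax*.13); print('h',h,np.linalg.norm(d),np.degrees(np.arctan2(d[1],d[0]))%360)
E
```

```text
[np.float64(0.14865767800906787), np.float64(0.3358347793005753), np.float64(0.14822271082206218), np.float64(0.33613074432457113)]
5.211493791782859 [ 0.56366313 -0.06453496]
block [[ 70.80106609  24.60325434]
 [ 71.48788659 -15.51770673]
 [-66.97457411 -15.61117137]
 [-67.97029616  23.83147631]]
jaw [[ 54.192793   -32.30570523]
 [-53.95036787 -32.10923777]] pad [[ 54.44609958  36.65093374]
 [-52.50116133  39.69295187]] ptr [[-0.12887499 87.60531261]]
wheel [ 0.57629004 -0.19448317] [[   0.77121672 -130.55796261]] [ 0.57547133 -0.19399757]
h [ 0.52465433 -0.31255263] 0.1289870925731421 246.79827015229296
h [ 0.52109102 -0.31977542] 0.1370302413869603 246.61866060703002
```

```bash
python3 -m creep '[[[-0.66,-4.17,0],10.3],[[-0.66,-4.17,0],10.3],[[-0.66,-4.17,0],10.3],[[-0.66,-4.17,0],10.3],[[-0.66,-4.17,0],10.3],[[-0.66,-4.17,0],10.2],[[0,0,0],0],[[0,0,0],0]]' 8.5
python3 - <<'E'
from h import *
s=r.read_state(); im=vision.camera('wrist'); cv2.imwrite('pics/w4.png',im); np.save('w4.npy',np.r_[s['tool_pos'],s['tcp_rot']])
c=cam('wrist',s); print(s['tool_pos'],s['qpos'])
for z in(.08,.125,.147): print(proj(c,[.524,-.3136,z]))
E
```

```text
time_s: 9.18
tool_pos: [0.5242, -0.313, 0.2456]
tcp_rot: [-3.141, -0.0, 1.163]
ft_force: [-0.4, 1.4, 0.1]
finger_gap: 0.996
gripper_force: 0.0
[ 0.52416932 -0.31303078  0.24560659] [ 0.65272998  0.3241927  -0.27507138  1.72492377  0.09642131  1.10608581
 -0.0601628 ]
[[251.88244452 169.87851093]]
[[251.9737107  183.79566009]]
[[252.0293865 192.2856441]]
```

View pics/w4.png

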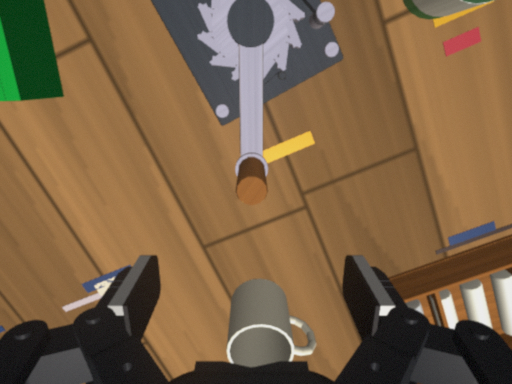

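```bash
python3 -m creep '[[[0.1,0.1,-4],0],[[0,0,-4],0],[[0,0,-3.5],0],[[0,0,-2.4],0],[[0,0,0],0]]' && python3 -m creep '[[[0,0,0],0],[[0,0,0],0],[[0,0,0],0],[[0,0,0],0],[[0,0,0],0]]' 1 40
python3 - <<'E'
from h import *
W=np.array([.5755,-.1942]); p=lambda a:W+.13*np.array([np.cos(np.radians(a)),np.sin(np.radians(a))])
s=r.read_state(); d=s['tool_pos'][:2]-W; print(np.linalg.norm(d),np.degrees(np.arctan2(d[1],d[0]))%360, s['tcp_rot'])
for A in (np.linspace(246.7,197,7),np.linspace(197,263,9)):
    P=np.array([p(a) for a in A]); print(A[1]-A[0],(np.diff(P,axis=0)*100).round(2).tolist())
E
```

```text
time_s: 9.85
tool_pos: [0.5247, -0.3108, 0.1055]
tcp_rot: [-3.139, -0.001, 1.165]
ft_force: [-0.4, 0.4, -0.4]
finger_gap: 0.997
gripper_force: 0.0
time_s: 10.48
tool_pos: [0.5254, -0.3127, 0.1076]
tcp_rot: [3.141, 0.0, 1.164]
ft_force: [-2.1, 0.5, 7.2]
finger_gap: 0.294
gripper_force: 38.8
0.12862704394436325 247.09108410275394 [3.14066926e+00 9.01574405e-05 1.16433290e+00]
-8.283333333333331 [[-1.67, 0.87], [-1.52, 1.1], [-1.35, 1.3], [-1.15, 1.49], [-0.92, 1.64], [-0.68, 1.75]]
8.25 [[0.67, -1.74], [0.92, -1.63], [1.14, -1.48], [1.34, -1.3], [1.52, -1.1], [1.66, -0.87], [1.76, -0.62], [1.84, -0.36]]
```

```bash
python3 -m creep '[[[-1.67,0.87,0],-8.3],[[-1.52,1.1,0],-8.3],[[-1.35,1.3,0],-8.3],[[-1.15,1.49,0],-8.3],[[-0.92,1.64,0],-8.3],[[-0.68,1.75,0],-8.3],[[0,0,0],0]]' && python3 -m creep '[[[0.67,-1.74,0],8.25],[[0.92,-1.63,0],8.25],[[1.14,-1.48,0],8.25],[[1.34,-1.3,0],8.25],[[1.52,-1.1,0],8.25],[[1.66,-0.87,0],8.25],[[1.76,-0.62,0],8.25],[[1.84,-0.36,0],8.25]]' && python3 -m creep '[[[0,0,0],0],[[0,0,0],0]]'
python3 - <<'E'
from h import *
W=np.array([.5755,-.1942]);s=r.read_state(); d=s['tool_pos'][:2]-W; print(np.linalg.norm(d),np.degrees(np.arctan2(d[1],d[0]))%360)
c=cam('top'); org=np.array([.5637,-.0645]); a=np.radians(5.2);xx=np.array([np.cos(a),np.sin(a)]);ax=np.array([-xx[1],xx[0]])
im=vision.camera('top'); cv2.imwrite('pics/t1.png',im); cv2.imwrite('pics/t1z.png',cv2.resize(im[145:215,205:330],None,fx=6,fy=6,interpolation=cv2.INTER_CUBIC))
# brightness profile along clamp y on line x=-45, z=.052
ys=np.arange(-80,60,2)
for z,x in((.052,45),(.052,-45)):
  X=np.array([np.r_[org+xx*x/1000+ax*y/1000,z] for y in ys]); uv=proj(c,X).astype(np.float32)
  print(x,cv2.remap(cv2.cvtColor(im,cv2.COLOR_BGR2GRAY),uv[:,:1],uv[:,1:],1).ravel().tolist())
E
```

```text
time_s: 11.35
tool_pos: [0.4511, -0.2308, 0.1076]
tcp_rot: [3.141, 0.001, 0.293]
ft_force: [-8.0, -4.3, 9.7]
finger_gap: 0.293
gripper_force: 40.5
time_s: 12.35
tool_pos: [0.561, -0.322, 0.1076]
tcp_rot: [-3.141, -0.0, 1.451]
ft_force: [-5.5, 8.8, 11.1]
finger_gap: 0.29
gripper_force: 40.7
time_s: 12.6
tool_pos: [0.5607, -0.3219, 0.1076]
tcp_rot: [-3.141, -0.0, 1.447]
ft_force: [-4.1, 3.6, 10.8]
finger_gap: 0.293
gripper_force: 41.5
0.12850863756641706 263.3860779733005
45 [75, 75, 76, 76, 76, 76, 76, 75, 75, 75, 76, 85, 95, 114, 131, 141, 151, 152, 154, 154, 154, 153, 153, 154, 153, 149, 142, 130, 120, 114, 113, 120, 125, 126, 126, 123, 122, 123, 122, 120, 117, 113, 114, 119, 125, 132, 136, 137, 136, 134, 129, 122, 111, 100, 90, 81, 78, 76, 76, 76, 75, 74, 72, 70, 70, 69, 72, 74, 75, 76]
-45 [76, 76, 76, 75, 75, 75, 75, 75, 75, 74, 79, 87, 100, 116, 129, 141, 147, 153, 154, 155, 155, 155, 155, 155, 154, 153, 149, 144, 134, 128, 130, 133, 140, 146, 148, 147, 142, 134, 122, 112, 102, 99, 105, 114, 128, 139, 146, 151, 153, 152, 151, 141, 128, 111, 94, 83, 75, 72, 71, 71, 71, 70, 69, 69, 69, 71, 73, 78, 83, 85]
```

View pics/t1z.png

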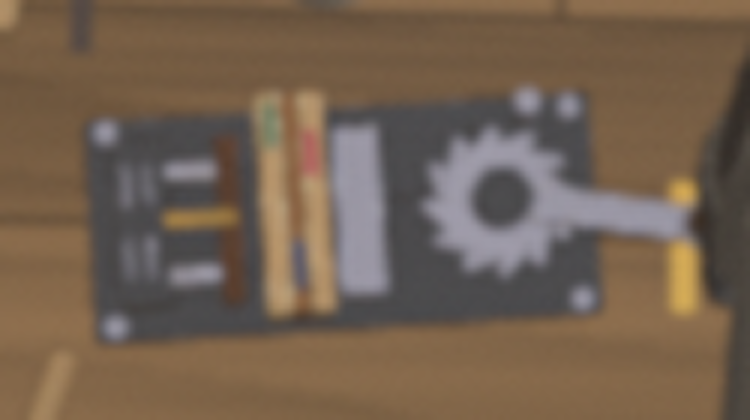

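```bash
for i in 1 2; do python3 -m creep '[[[-1.84,0.36,0],-8.25],[[-1.76,0.62,0],-8.25],[[-1.66,0.87,0],-8.25],[[-1.52,1.1,0],-8.25],[[-1.34,1.3,0],-8.25],[[-1.14,1.48,0],-8.25],[[-0.92,1.63,0],-8.25],[[-0.67,1.74,0],-8.25]]' && python3 -m creep '[[[0,0,0],0]]' && python3 -m creep '[[[0.67,-1.74,0],8.25],[[0.92,-1.63,0],8.25],[[1.14,-1.48,0],8.25],[[1.34,-1.3,0],8.25],[[1.52,-1.1,0],8.25],[[1.66,-0.87,0],8.25],[[1.76,-0.62,0],8.25],[[1.84,-0.36,0],8.25]]' && python3 -m creep '[[[0,0,0],0],[[0,0,0],0]]'; done | grep -E 'time|tool_pos|ft'
cat > m.py <<'E'
from h import *
import sys
c=cam('top'); org=np.array([.5637,-.0645]); a=np.radians(5.2);xx=np.array([np.cos(a),np.sin(a)]);ax=np.array([-xx[1],xx[0]])
def edge(im,x,z,lo,hi):
  ys=np.arange(lo,hi,.5); X=np.array([np.r_[org+xx*x/1000+ax*y/1000,z] for y in ys]); uv=proj(c,X).astype(np.float32)
  g=cv2.remap(cv2.cvtColor(im,cv2.COLOR_BGR2GRAY),uv[:,:1],uv[:,1:],1).ravel().astype(float); return ys[np.argmax(cv2.GaussianBlur(np.gradient(g)[None],(0,0),2).ravel())]
im=vision.camera('top'); cv2.imwrite(sys.argv[1],im); cv2.imwrite(sys.argv[1][:-4]+'z.png',cv2.resize(im[145:215,205:330],None,fx=6,fy=6,interpolation=cv2.INTER_CUBIC))
for n in('pics/top0.png','pics/t1.png',sys.argv[1]): print(n,[edge(cv2.imread(n),x,.052,-75,-15) for x in(-45,-25,25,45)])
E
python3 m.py pics/t2.png
```

```text
time_s: 13.65
tool_pos: [0.4513, -0.2312, 0.1075]
ft_force: [-3.5, 0.6, 9.1]
time_s: 13.78
tool_pos: [0.4512, -0.2305, 0.1075]
ft_force: [-9.2, -2.9, 10.3]
time_s: 14.78
tool_pos: [0.5607, -0.3219, 0.1076]
ft_force: [-7.0, 9.6, 12.4]
time_s: 15.02
tool_pos: [0.5607, -0.3218, 0.1076]
ft_force: [-5.1, 3.4, 9.4]
time_s: 16.02
tool_pos: [0.4513, -0.2312, 0.1075]
ft_force: [-2.9, -0.0, 9.8]
time_s: 16.15
tool_pos: [0.4511, -0.2306, 0.1075]
ft_force: [-8.4, -2.6, 10.4]
time_s: 17.15
tool_pos: [0.5607, -0.3219, 0.1076]
ft_force: [-7.8, 9.2, 12.8]
time_s: 17.4
tool_pos: [0.5607, -0.3218, 0.1076]
ft_force: [-5.9, 3.0, 10.5]
pics/top0.png [np.float64(-63.5), np.float64(-64.5), np.float64(-65.0), np.float64(-65.5)]
pics/t1.png [np.float64(-55.0), np.float64(-53.0), np.float64(-53.5), np.float64(-54.0)]
pics/t2.png [np.float64(-30.0), np.float64(-29.5), np.float64(-29.0), np.float64(-30.5)]
```

View pics/t2z.png

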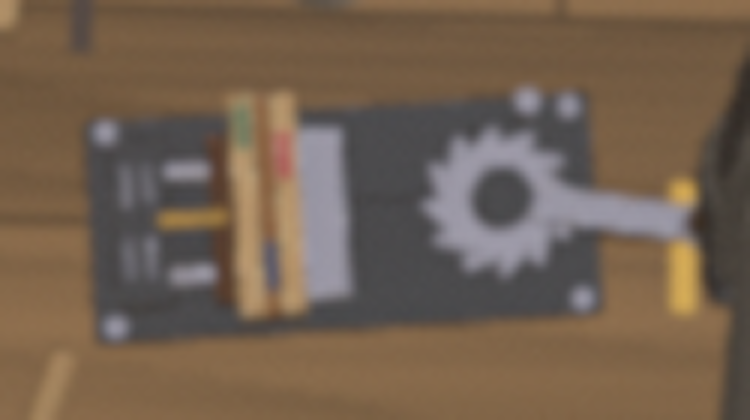

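```bash
(python3 -m creep '[[[-1.84,0.36,0],-8.25],[[-1.76,0.62,0],-8.25],[[-1.66,0.87,0],-8.25],[[-1.52,1.1,0],-8.25],[[-1.34,1.3,0],-8.25],[[-1.14,1.48,0],-8.25],[[-0.92,1.63,0],-8.25],[[-0.67,1.74,0],-8.25]]' && python3 -m creep '[[[0,0,0],0]]' && python3 -m creep '[[[0.67,-1.74,0],8.25],[[0.92,-1.63,0],8.25],[[1.14,-1.48,0],8.25],[[1.34,-1.3,0],8.25],[[1.52,-1.1,0],8.25],[[1.66,-0.87,0],8.25],[[1.76,-0.62,0],8.25],[[1.84,-0.36,0],8.25]]' && python3 -m creep '[[[0,0,0],0],[[0,0,0],0]]'; python3 -m creep '[[[0,0,0],0],[[0,0,0],0],[[0,0,0],0],[[0,0,0],0]]' 8.5 && python3 -m creep '[[[0,0,4],0],[[0,0,5],0],[[0,0,5],0],[[-2,5,1],-8],[[0,5,0],-10],[[0,5,0],-10],[[0,0,0],-10],[[0,0,0],-10]]') | grep -E 'time|tool_pos|ft'
python3 m.py pics/t3.png
python3 - <<'E'
from h import *
s=r.read_state(); im=vision.camera('wrist'); cv2.imwrite('pics/w5.png',im); np.save('w5.npy',np.r_[s['tool_pos'],s['tcp_rot']])
E
```

```text
time_s: 18.45
tool_pos: [0.4513, -0.2312, 0.1075]
ft_force: [-2.4, 0.1, 9.4]
time_s: 18.58
tool_pos: [0.4511, -0.2305, 0.1075]
ft_force: [-8.6, -2.4, 10.9]
time_s: 19.58
tool_pos: [0.5606, -0.3219, 0.1076]
ft_force: [-8.9, 9.9, 13.5]
time_s: 19.82
tool_pos: [0.5606, -0.3219, 0.1076]
ft_force: [-4.6, 3.1, 10.0]
time_s: 20.32
tool_pos: [0.5607, -0.3221, 0.1068]
ft_force: [-0.2, 0.6, -0.0]
time_s: 21.32
tool_pos: [0.5408, -0.1714, 0.257]
ft_force: [0.8, -1.1, -0.4]
pics/top0.png [np.float64(-63.5), np.float64(-64.5), np.float64(-65.0), np.float64(-65.5)]
pics/t1.png [np.float64(-55.0), np.float64(-53.0), np.float64(-53.5), np.float64(-54.0)]
pics/t3.png [np.float64(-17.5), np.float64(-18.0), np.float64(-17.5), np.float64(-19.0)]
```

View pics/w5.png

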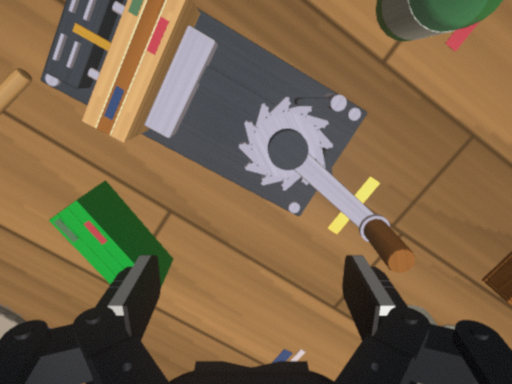

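```bash
python3 - <<'E'
from h import *
v=np.load('w5.npy'); c=cam('wrist',dict(tool_pos=v[:3],tcp_rot=v[3:]))
org=np.array([.5637,-.0645]); a=np.radians(5.2);xx=np.array([np.cos(a),np.sin(a)]);ax=np.array([-xx[1],xx[0]])
L=lambda uv,z:((onplane(c,uv,z)[:,:2]-org)@np.c_[xx,ax]*1000).round(1)
print('tip',L([(74,29)],.058),'ribs near/far',L([(75,52),(59,48)],.058),'jaw back',L([(213,42),(174,133)],.052),'bolt', L([(52,80)],.02))
im=cv2.imread('pics/w5.png'); cv2.imwrite('pics/w5z.png',cv2.resize(im[0:110,30:180],None,fx=5,fy=5,interpolation=cv2.INTER_CUBIC))
E
```

```text
tip [[ -1.5 105. ]] ribs near/far [[-20.4  97.6]
 [-24.5 112.3]] jaw back [[ 52.4 -14.9]
 [-47.1 -18.3]] bolt [[-66.9 128.5]]
```

View pics/w5z.png

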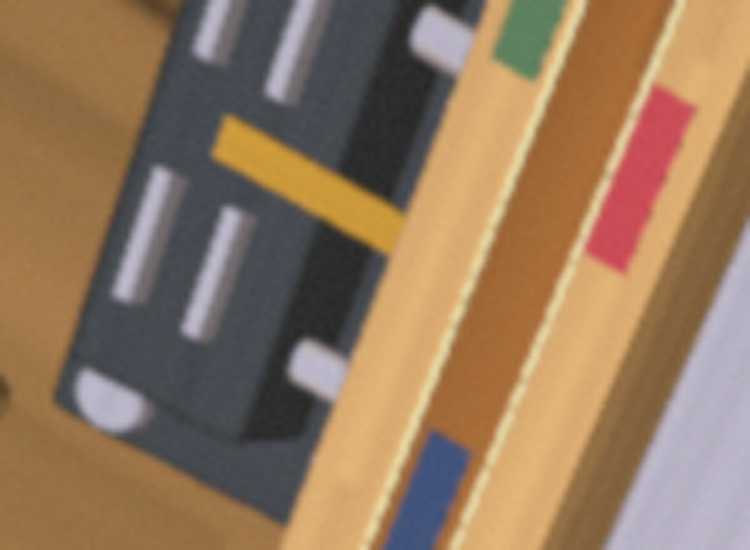

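The pointer tip, at (220,135) in the enlarged crop, stands between the near and far rib lines. That puts the pad about 17 mm in, and the block is upright and clear of the robot.

```bash
python3 -c "
from bench import r
print(r.sign_off())"
```

```text
the job is handed in; nothing more can be done
None
```

The job is handed in: the block stands upright and clamped on the bed, the pad measures about 17 mm in with the pointer between the two pairs of ribs, and the robot was clear of everything after about 21 s.

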